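# Snap the seal magazine into its dock

## Task

The seal press needs reloading: take the narrow one of the two seal magazines, set it in the flared open end of the magazine dock and slide it straight in under the bridge, pushing the spring bolt aside, until it is fully home and the bolt has snapped out behind it. Then let go. Leave the wide magazine where it lies.

Things in the scene. Friction and masses are not known exactly. Their poses are not given: they have to be found in the camera images.
- narrow_magazine: The magazine to load: flat aluminium box 80 long (its x) x 50 wide (y) x 22 high, small dark discs in its top, and an upright square black grip post 24 x 24 on the middle of the top, from 22 up to 70 above the underside. Origin: centre of the underside, z up. Its ends are alike: either may go in first. About 0.35 kg. Starts flat on the worktop.
- wide_magazine: The magazine to leave alone: same length, height and grip post, but 78 mm wide (its y), too wide for the dock. Origin: centre of the underside.
- dock: Fixed. Origin: on the worktop under the seated magazine's centre; x = way in. Base plate 5 thick, 112 wide, x -180 to 55: bare up to -95, then a flare 86 wide narrowing to 54 at -60, then rails 54 apart to the end wall (face x 41). Magazine slides on the plate, 5 above the worktop; rails reach 27 above it. Bridge over the far end, x 26 to 56, 33 to 37 above the worktop: no way in from above.
- catch (a joint): Brass spring bolt through the dock's left (+y) rail, x -64 to -42.5, standing 9 mm into the channel; bevelled towards the mouth, square behind, it snaps out behind the seated magazine's rear edge (3 mm play). Value: m pushed back; 0 out, 0.005 to 0.010 while the magazine passes. A push of 4 to 8 N on the magazine passes it. Housing out to y 66, no higher than the rails.
Not all that is in view belongs to the job. Leave any turquoise look-alike of the narrow_magazine alone.

How it is judged:
On the way:
1. the narrow magazine, partly in the dock's channel and lying on its base plate, is holding the spring bolt pushed back (value of joint catch above 0.003 m and x of narrow_magazine in the frame of dock between -0.1 and -0.015 m and z of narrow_magazine in the frame of dock below 0.014 m), for 0.1 s.
At the end, for the whole second after the job is handed in: the narrow magazine lies still and flat on the dock's base plate, within 6 mm of its home position along and across the dock and within about 8 degrees of its axis, and the spring bolt is out again behind it (pushed back less than 3 mm) (x of narrow_magazine in the frame of dock between -0.006 and 0.006 m and y of narrow_magazine in the frame of dock between -0.006 and 0.006 m and z of narrow_magazine in the frame of dock below 0.009 m and angle between the x axis of narrow_magazine and the x axis of dock, either way round below 0.15 rad and angle between narrow_magazine's own z axis and vertical below 0.1 rad and value of joint catch below 0.003 m and linear speed of narrow_magazine below 0.01 m/s); the robot touches nothing.
It fails at once if the wide magazine is moved more than 30 mm (distance of wide_magazine from where it was at the start of the episode above 0.03 m).
It also fails if it takes over 38 s, if anything falls off the work surface, if the arm or the gripper's body presses on something with over 40 N, if the wrist force passes 120 N, or if a joint passes its speed limit or range.

## Robot

A 6-joint arm with a two-finger parallel gripper is mounted at the origin on a cart in front of the work surface, level with it; the furniture and walls round the work are solid. World frame = base frame: x ahead of the robot, y to its left, z up, the work surface at z = 0. Lengths are in m, angles in rad, forces in N, time in s.
With the tool pointing down it reaches from about 0.25 to 0.775 m from the base axis. Payload 4 kg.
Tool frame: the origin (TCP) lies at the very end of the fingers, on their centre line; the grasp point (between the pads) lies 19 mm behind it; y points along the fingers, x is the direction in which the jaws open and shut, and the axes are right-handed (so a half turn about y gives the same grasp; the last joint's range is limited). The gripper opens to 94 mm and grips with 3 to 60 N. Pads are 16 mm wide; open, the fingers measure 119 mm over their backs; the gripper's body (75 mm by 177 mm) begins 78 mm behind the grasp point.
Start: joints at [-1.223, 0.087, 1.371, -0, 1.684, -0.103], TCP at [0.24, -0.495, 0.206] pointing down, gripper open.
Joint ranges: [-3.1, 3.1], [-0.76, 2.03], [0.27, 2.55], [-1.08, 4.22], [0.17, 2.65], [-2.57, 2.57]. Speed limits (rad/s): [2.79, 2.79, 3.14, 3.14, 3.14, 3.14].

## Interface

Orientations are given as [roll, pitch, yaw] about the fixed x, y, z axes, in that order (R = Rz(yaw) Ry(pitch) Rx(roll)).
In Python, from bench import robot gives the robot as it stands.
- The arm moves only by the shell command python3 -m handwheel 'ROWS' [OPENING]. ROWS is JSON, a list of rows, each an object with "delta_pos": the shift along the tool's x, y, z in mm, a list of three; "yaw": the turn about the tool's y in rad. A call has 1 to 12 rows; each row is the pose to reach, as a shift and turn from the pose commanded when the call began, along the tool's axes at that moment; what a row does not reach only later rows make up. A row lasts 1/10 s, in which the tool goes at most 50 mm and 8.59 degrees, less where a joint would pass 70% of its speed; a pose out of reach is approached as far as the arm can. A call with a gripper value outside its range is refused whole. OPENING is the closure in counts, from 0 (fully open) to 255 (shut), set as the call begins (- or left out, the last holds). The fingers move at their own pace and stop on an object; the grip force is fixed at half the most. Time passes only in rows, so rows that repeat a pose let the fingers close. It gives the time, the measured TCP pose, the force and the opening at its end, in the units of the state.
- robot.get_obs(): the state, without advancing time (a new reading comes with each control period).
- robot.snapshot(name): name is "scene" or "top" or "wrist"; returns a dict with "image" (384x512x3 uint8, red, green, blue), "fx", "fy", "cx", "cy" (pixels), "rvec" (rotation vector, rad) and "tvec" (3), from world to camera coordinates, as OpenCV has them. Camera axes: x right, y down, z forward; pixel columns grow to the right and rows downward; lengths in m; the calibration is good to about 2 mm. A picture is of the moment at which its call begins. There is no depth.
- robot.close_job(): hands the job in, once; it reports no verdict.
The state is a dict: "time": time; "joint_positions": joint angles; "qvel": joint speeds; "joint_torque": joint torques, N m; "tool_pos": TCP position; "ee_rot": TCP orientation; "wrist_force": force on the tool from outside, world axes, zero at the start; "wrist_torque": the same for the moment, N m; "width": finger opening in m.
Only numpy, scipy, OpenCV 4.12 (cv2) and the standard library are available. Lean on these libraries where they do the work, as an engineer would, in place of code of your own. Each camera call takes 0.05 s, during which the arm holds its last target.

## Working session

There is one attempt and no reset: what is moved stays moved. The work goes in short steps, Python scripts to look and compute and a shell command to move; the robot and the scene stay as the last step left them, time stands still between calls to the robot, and variables do not carry over. Pictures are saved under pics/ and viewed, and the job is handed in when it is done.

```bash
mkdir -p pics; ls
python3 - <<'E'
from bench import robot
import cv2,numpy as np,pickle
o=robot.get_obs();print(o)
for n in("scene","top","wrist"):
    s=robot.snapshot(n);pickle.dump(s,open(f"pics/{n}0.pkl","wb"))
    cv2.imwrite(f"pics/{n}0.png",s["image"][:,:,::-1]);print(n,s["fx"],s["fy"],s["cx"],s["cy"],s["rvec"],s["tvec"])
E
```

```text
pics
{'time': 0.0, 'joint_positions': array([-1.22307600e+00,  8.79461630e-02,  1.37230050e+00, -2.19255317e-05,
        1.68361766e+00, -1.03099983e-01]), 'qvel': array([ 0.00163045, -0.00034339, -0.00024802,  0.00059243, -0.00141103,
       -0.00030014]), 'joint_torque': array([-1.14040071e-03, -3.40186858e+01, -3.02425611e+01,  7.16410694e-02,
        3.29927285e-02, -1.71984743e-04]), 'tool_pos': array([ 0.23942798, -0.49450808,  0.20428558]), 'ee_rot': array([-1.57058421,  0.00226185, -1.11997822]), 'wrist_force': array([-0.0556877 , -0.19612885, -0.34974991]), 'wrist_torque': array([-0.01059173, -0.02080425, -0.03718987]), 'width': 0.0938931734791801}
scene 413.28876058570825 413.28876058570825 252.04298971634907 189.19986056712892 [ 0.5564717  -2.51322395  1.37649155] [0.46084753 0.15820258 0.88825453]
top 443.90505799932026 443.90505799932026 255.69985070276798 185.82062236489384 [ 2.14367698 -2.2057121   0.08367273] [0.02729797 0.52889361 1.23011253]
wrist 328.72757421695655 328.72757421695655 259.3995976925585 193.00715751193968 [-2.49191154  1.56122925  0.18417778] [-0.54822952 -0.02466616  0.38997273]
```

View pics/top0.png

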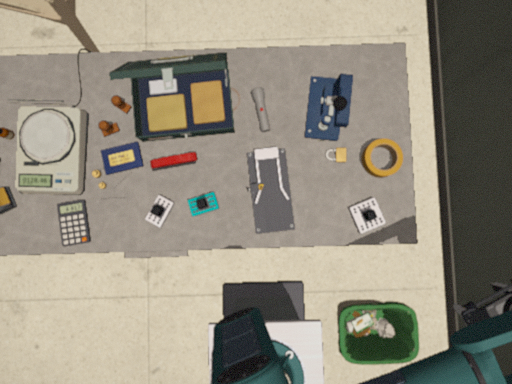

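View pics/scene0.png

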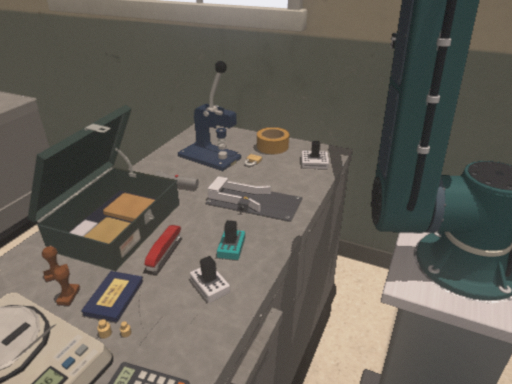

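View pics/wrist0.png

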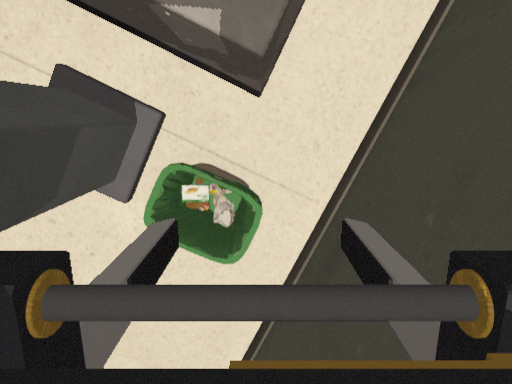

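The top image has three candidates: white at (159,210), turquoise at (203,203) and white at (367,214). The turquoise one is the look-alike, and (159,210) looks narrower than (367,214). The dock is at (268,190), with its mouth towards the robot at the bottom. I'll enlarge to confirm.

```bash
cat > h.py <<'E'
import cv2,numpy as np,pickle
def ld(n): return pickle.load(open(f"pics/{n}.pkl","rb"))
def K(s): return np.array([[s["fx"],0,s["cx"]],[0,s["fy"],s["cy"]],[0,0,1.]])
def pix2w(s,uv,z):
    R=cv2.Rodrigues(np.array(s["rvec"],float))[0];t=np.array(s["tvec"],float).ravel()
    uv=np.atleast_2d(np.array(uv,float))
    d=(R.T@np.linalg.solve(K(s),np.c_[uv,np.ones(len(uv))].T)).T
    c=-R.T@t
    return c+d*((z-c[2])/d[:,2])[:,None]
def w2pix(s,P):
    return cv2.projectPoints(np.atleast_2d(np.array(P,float)),np.array(s["rvec"],float),np.array(s["tvec"],float),K(s),None)[0][:,0]
def crop(s,u0,v0,u1,v1,k,name,pts=None):
    im=cv2.resize(s["image"][v0:v1,u0:u1,::-1],None,fx=k,fy=k,interpolation=cv2.INTER_CUBIC)
    if pts is not None:
        for p in pts: cv2.circle(im,tuple(int(round(x)) for x in ((p[0]-u0+.5)*k,(p[1]-v0+.5)*k)),2,(0,0,255),-1)
    cv2.imwrite(f"pics/{name}.png",im)
E
python3 - <<'E'
from h import *
s=ld("top0")
a=s["image"]
crop(s,235,140,305,240,6,"dockcrop")
L=cv2.resize(a[185:240,130,::-1][:, None] if 0 else a[185:240,135:225,::-1],None,fx=8,fy=8,interpolation=cv2.INTER_CUBIC)
cv2.imwrite("pics/nar.png",L)
crop(s,340,185,400,240,8,"wide")
print(pix2w(s,[[159,210],[203,203],[367,214],[268,190]],0.02))
E
```

```text
[[ 0.46915024  0.28664633  0.02      ]
 [ 0.48534243  0.16216822  0.02      ]
 [ 0.44132254 -0.29771874  0.02      ]
 [ 0.51681389 -0.02217062  0.02      ]]
```

View pics/dockcrop.png

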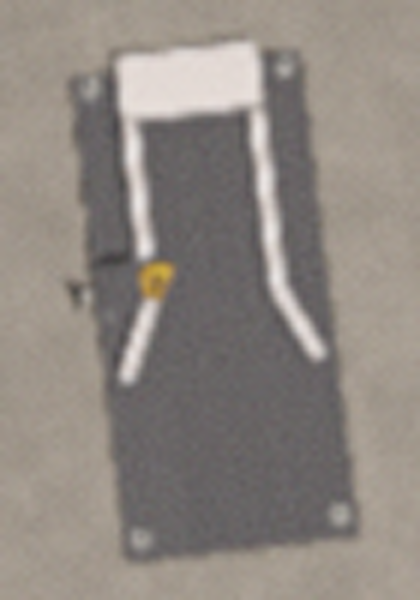

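View pics/nar.png

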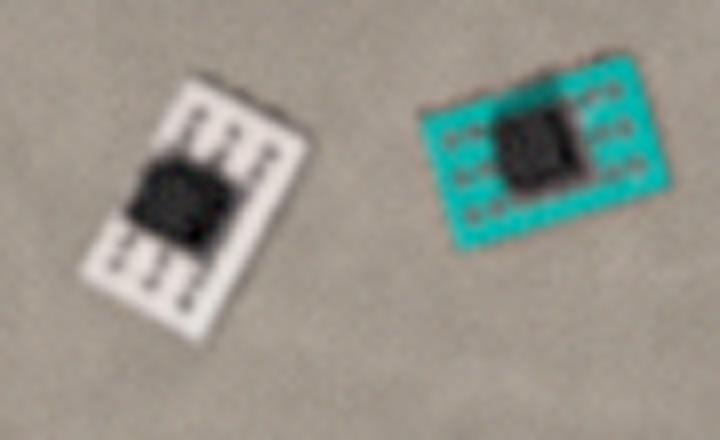

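View pics/wide.png

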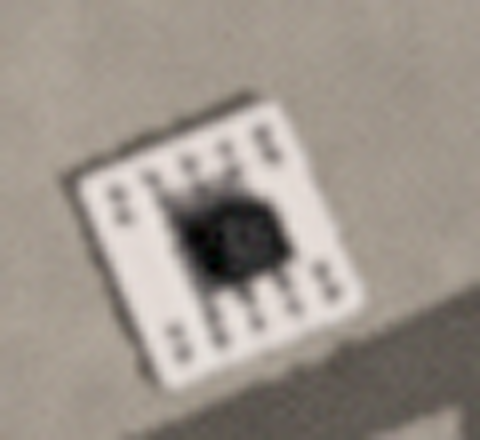

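The white one at (159,210) is the narrow magazine: its sides are about 1:1.6. (367,214) is nearly square, so it is the wide one. Next I fit the poses.

```bash
cat >> h.py <<'E'
from scipy.optimize import least_squares
def fit(s,model,uv,x0):
    model=np.array(model,float)
    def P(p):
        c,sn=np.cos(p[2]),np.sin(p[2])
        return np.c_[p[0]+c*model[:,0]-sn*model[:,1],p[1]+sn*model[:,0]+c*model[:,1],model[:,2]]
    r=least_squares(lambda p:(w2pix(s,P(p))-uv).ravel(),x0)
    return r.x,w2pix(s,P(r.x)),np.abs(r.fun).max()
E
python3 - <<'E'
from h import *
s=ld("top0")
n=np.array([(190,75),(310,148),(205,345),(80,265)])/8+[135-.5,185-.5]
W=pix2w(s,n,.022);print(W,np.linalg.norm(np.diff(np.r_[W,W[:1]],axis=0),axis=1))
m=[(.04,.025,.022),(.04,-.025,.022),(-.04,-.025,.022),(-.04,.025,.022)]
x,p,e=fit(s,m,n,[.47,.287,-.5]);print("narrow",x,e)
d=np.array([(72,78),(297,50),(355,535),(128,560)])/6+[235-.5,140-.5]
W=pix2w(s,d,.005);print(W,np.linalg.norm(np.diff(np.r_[W,W[:1]],axis=0),axis=1))
# bridge corners top z .037: x 26..56 
# flare/rail inner pts z .027: 
m=[(.055,.056,.005),(.055,-.056,.005),(-.18,-.056,.005),(-.18,.056,.005)]
xd,pd,e=fit(s,m,d,[.52,-.02,.0]);print("dock",xd,e)
crop(s,135,185,225,240,8,"narfit",p)
c,sn=np.cos(xd[2]),np.sin(xd[2])
M=np.array([(-.095,.043,.027),(-.06,.027,.027),(.026,.027,.027),(-.095,-.043,.027),(-.06,-.027,.027),(.026,-.027,.027),(.026,.03,.037),(.056,.03,.037),(.026,-.03,.037),(.056,-.03,.037)])
Q=np.c_[xd[0]+c*M[:,0]-sn*M[:,1],xd[1]+sn*M[:,0]+c*M[:,1],M[:,2]]
crop(s,235,140,305,240,6,"dockfit",np.r_[pd,w2pix(s,Q)])
E
```

```text
[[0.51462148 0.28786799 0.022     ]
 [0.48763987 0.24579169 0.022     ]
 [0.41959246 0.283521   0.022     ]
 [0.448822   0.32723026 0.022     ]] [0.04998422 0.07780713 0.05258198 0.07667438]
narrow [ 0.46767373  0.28609457 -0.53959994] 0.9427691596302452
[[ 0.62793532  0.03607715  0.005     ]
 [ 0.63831492 -0.07225523  0.005     ]
 [ 0.40593758 -0.09187558  0.005     ]
 [ 0.3971923   0.01569777  0.005     ]] [0.1088285  0.23320418 0.10792824 0.23164124]
dock [ 0.57965802 -0.02268406  0.08651515] 0.7687279350610652
```

View pics/dockfit.png

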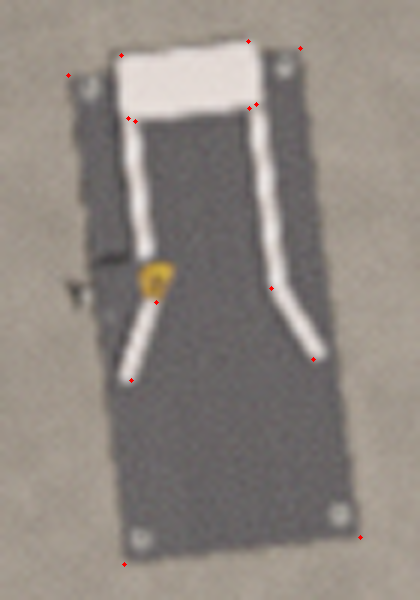

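View pics/narfit.png

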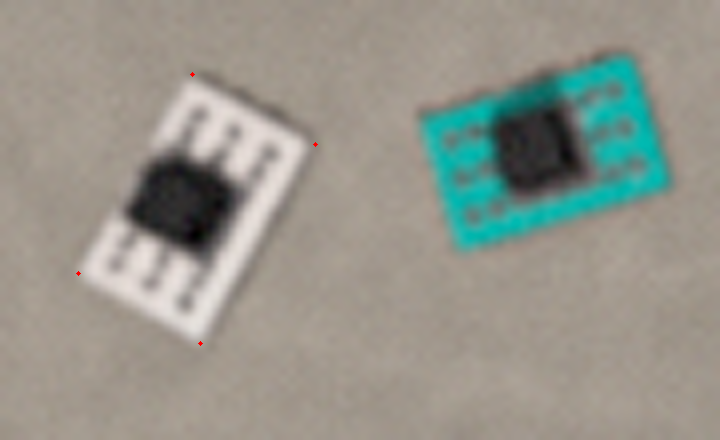

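The overlays fit: the narrow magazine is at about (0.468, 0.286) with yaw -0.53, and the dock at about (0.580, -0.023) with yaw 0.087. The rail and bridge points also land correctly. I'll grip the post with the jaws along the magazine's y, and go above it first.

```bash
cat > go.py <<'E'
import numpy as np,sys
from scipy.spatial.transform import Rotation as Ro
from bench import robot
def go(x,y,z,yaw,o=None):
    o=o or robot.get_obs()
    R=Ro.from_euler("xyz",o["ee_rot"]).as_matrix()
    d=R.T@(np.array([x,y,z])-o["tool_pos"])*1000
    cy=np.arctan2(R[1,0],R[0,0]); dy=-(yaw-cy)
    print("t",o["time"],"pos",o["tool_pos"].round(4),"yaw %.4f"%cy,"delta",d.round(1),"turn %.4f"%dy, "w",round(o["width"],4),"F",o["wrist_force"].round(1))
if __name__=="__main__": go(*map(float,sys.argv[1:5]))
E
python3 go.py .468 .286 .2 1.05
```

```text
t 0.15 pos [ 0.2395 -0.4947  0.2046] yaw -1.1200 delta [-603.1    5.7  545.8] turn -2.1700 w 0.0939 F [ 0.4  0.7 -0.7]
```

```bash
python3 -m handwheel '[{"delta_pos":[-300,0,272],"yaw":-1.08},{"delta_pos":[-300,0,272],"yaw":-1.08},{"delta_pos":[-300,0,272],"yaw":-1.08},{"delta_pos":[-300,0,272],"yaw":-1.08},{"delta_pos":[-300,0,272],"yaw":-1.08},{"delta_pos":[-300,0,272],"yaw":-1.08},{"delta_pos":[-300,0,272],"yaw":-1.08},{"delta_pos":[-603,6,546],"yaw":-2.17},{"delta_pos":[-603,6,546],"yaw":-2.17},{"delta_pos":[-603,6,546],"yaw":-2.17},{"delta_pos":[-603,6,546],"yaw":-2.17},{"delta_pos":[-603,6,546],"yaw":-2.17}]' 0; python3 go.py .468 .286 .2 1.05
```

```text
time: 1.35
tool_pos: [0.4084, 0.0828, 0.2022]
ee_rot: [-1.571, -0.0, 0.687]
wrist_force: [2.1, -0.2, 0.2]
width: 0.0943
t 1.35 pos [0.4084 0.0828 0.2022] yaw 0.6865 delta [174.9   2.2 119.3] turn -0.3635 w 0.0943 F [ 2.1 -0.2  0.2]
```

```bash
python3 -m handwheel '[{"delta_pos":[150,0,100],"yaw":-0.3},{"delta_pos":[150,0,100],"yaw":-0.3},{"delta_pos":[150,0,100],"yaw":-0.3},{"delta_pos":[150,0,100],"yaw":-0.3},{"delta_pos":[150,0,100],"yaw":-0.3},{"delta_pos":[150,0,100],"yaw":-0.3}]'; python3 go.py .468 .286 .2 1.05
python3 - <<'E'
from bench import robot
import cv2,pickle
s=robot.snapshot("wrist");pickle.dump(s,open("pics/w1.pkl","wb"));cv2.imwrite("pics/w1.png",s["image"][:,:,::-1])
E
```

```text
time: 1.95
tool_pos: [0.4618, 0.2527, 0.2015]
ee_rot: [-1.57, 0.002, 0.981]
wrist_force: [0.1, 0.0, 0.8]
width: 0.0938
t 1.95 pos [0.4618 0.2527 0.2015] yaw 0.9812 delta [31.1  1.4 13.3] turn -0.0688 w 0.0938 F [0.1 0.  0.8]
```

View pics/w1.png

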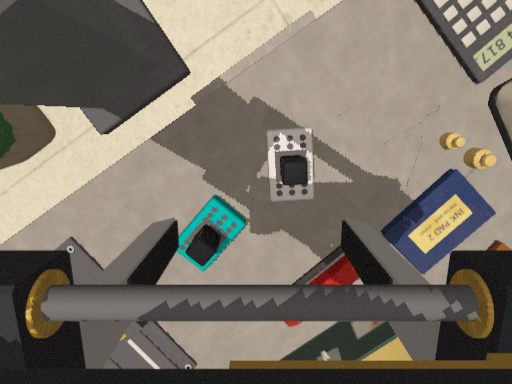

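The wrist image shows the narrow magazine at (292,164), the turquoise one at (210,233), and the dock corner at the lower left. I'll measure the magazine from an enlarged crop.

Run:
```python
from h import *
s=ld("w1")
crop(s,250,110,335,215,7,"w1c")
```

```text
(no output)
```

View pics/w1c.png

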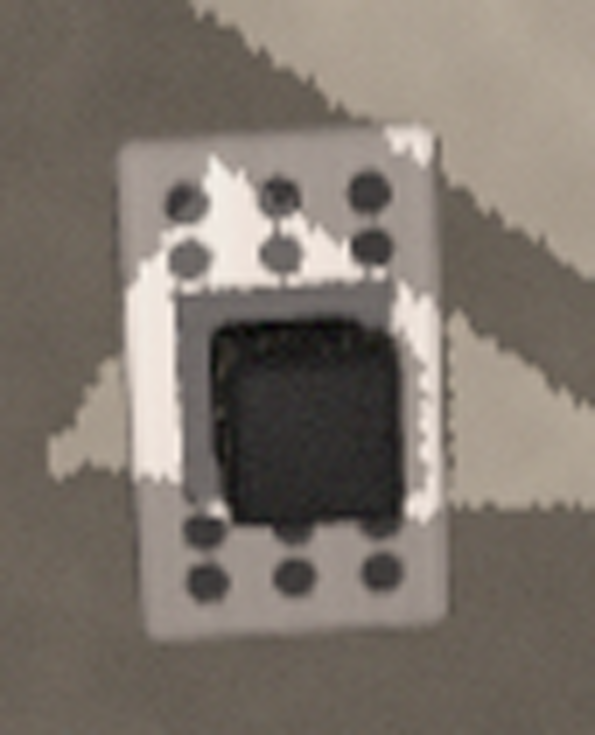

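Run:
```python
from h import *
s=ld("w1")
n=np.array([(118,142),(437,126),(447,622),(148,640)])/7+[250-.5,110-.5]
W=pix2w(s,n,.022);print(W,np.linalg.norm(np.diff(np.r_[W,W[:1]],axis=0),axis=1))
# order: far-left.. determine: top-left -> 
m=np.array([(-.04,.0-.025,.022),(-.04,.025,.022),(.04,.025,.022),(.04,-.025,.022)])
x,p,e=fit(s,m,n,[.468,.286,-.53]);print("narrow",x,e)
t=np.array([(232,368),(402,358),(405,515),(235,522)])/7+[250-.5,110-.5]
T=pix2w(s,t,.07);print(T,np.linalg.norm(np.diff(np.r_[T,T[:1]],axis=0),axis=1),T.mean(0))
```

```text
[[0.42227775 0.28777981 0.022     ]
 [0.44740525 0.32971717 0.022     ]
 [0.51499819 0.28991854 0.022     ]
 [0.49079326 0.24826465 0.022     ]] [0.04888899 0.07843938 0.04817597 0.07909376]
narrow [ 0.46892805  0.28887538 -0.52923462] 0.8417855147084197
[[0.45393616 0.28436553 0.07      ]
 [0.46560291 0.30428987 0.07      ]
 [0.484303   0.2931536  0.07      ]
 [0.47211733 0.27312754 0.07      ]] [0.02308879 0.02176487 0.02344213 0.02137399] [0.46898985 0.28873413 0.07      ]
```

The two cameras agree: (0.469, 0.2885), yaw -0.53. Post-top centre and edge lengths check out.

```bash
python3 go.py .469 .2885 .1 1.041; python3 -m handwheel '[{"delta_pos":[33,0,14],"yaw":-0.06},{"delta_pos":[33,40,14],"yaw":-0.06},{"delta_pos":[33,80,14],"yaw":-0.06},{"delta_pos":[33,100,14],"yaw":-0.06},{"delta_pos":[33,100,14],"yaw":-0.06},{"delta_pos":[33,100,14],"yaw":-0.06}]'; python3 go.py .469 .2885 .035 1.041
```

```text
t 2.0 pos [0.4618 0.2521 0.2018] yaw 0.9799 delta [ 34.4 101.7  14.3] turn -0.0611 w 0.094 F [0.5 0.1 0.1]
time: 2.6
tool_pos: [0.4693, 0.2869, 0.1031]
ee_rot: [-1.571, -0.0, 1.038]
wrist_force: [0.2, -0.3, 0.3]
width: 0.0941
t 2.6 pos [0.4693 0.2869 0.1031] yaw 1.0383 delta [ 1.2 68.1  1.1] turn -0.0027 w 0.0941 F [ 0.2 -0.3  0.3]
```

```bash
python3 -m handwheel '[{"delta_pos":[1,35,1],"yaw":0},{"delta_pos":[1,55,1],"yaw":0},{"delta_pos":[1,68,1],"yaw":0},{"delta_pos":[1,68,1],"yaw":0},{"delta_pos":[1,68,1],"yaw":0},{"delta_pos":[1,68,1],"yaw":0}]'; python3 -m handwheel '[{"delta_pos":[0,0,0],"yaw":0},{"delta_pos":[0,0,0],"yaw":0},{"delta_pos":[0,0,0],"yaw":0},{"delta_pos":[0,0,0],"yaw":0},{"delta_pos":[0,0,0],"yaw":0},{"delta_pos":[0,0,0],"yaw":0},{"delta_pos":[0,0,0],"yaw":0},{"delta_pos":[0,0,0],"yaw":0},{"delta_pos":[0,0,0],"yaw":0},{"delta_pos":[0,0,0],"yaw":0}]' 255;  python3 go.py .469 .2885 .035 1.041
```

```text
time: 3.2
tool_pos: [0.47, 0.2899, 0.0363]
ee_rot: [-1.573, -0.003, 1.04]
wrist_force: [-0.3, -0.7, 0.3]
width: 0.0944
time: 4.2
tool_pos: [0.4685, 0.2891, 0.0342]
ee_rot: [-1.571, 0.001, 1.04]
wrist_force: [0.5, -0.6, 0.4]
width: 0.0242
t 4.2 pos [0.4685 0.2891 0.0342] yaw 1.0400 delta [-0.3 -0.8 -0.8] turn -0.0010 w 0.0242 F [ 0.5 -0.6  0.4]
```

```bash
python3 -m handwheel '[{"delta_pos":[0,-30,0],"yaw":0},{"delta_pos":[0,-70,0],"yaw":0},{"delta_pos":[0,-100,0],"yaw":0},{"delta_pos":[0,-100,0],"yaw":0},{"delta_pos":[0,-100,0],"yaw":0},{"delta_pos":[0,-100,0],"yaw":0}]';  python3 go.py .440 -.035 .135 1.657
```

```text
time: 4.8
tool_pos: [0.4669, 0.2885, 0.1309]
ee_rot: [-1.568, 0.005, 1.04]
wrist_force: [0.4, -1.0, -3.4]
width: 0.0238
t 4.8 pos [0.4669 0.2885 0.1309] yaw 1.0400 delta [-292.6   -3.1 -140.5] turn -0.6170 w 0.0238 F [ 0.4 -1.  -3.4]
```

```bash
python3 -m handwheel '[{"delta_pos":[-30,-3,-14],"yaw":-0.06},{"delta_pos":[-60,-3,-28],"yaw":-0.12},{"delta_pos":[-100,-3,-48],"yaw":-0.2},{"delta_pos":[-140,-3,-67],"yaw":-0.3},{"delta_pos":[-180,-3,-86],"yaw":-0.4},{"delta_pos":[-220,-3,-105],"yaw":-0.5},{"delta_pos":[-260,-3,-125],"yaw":-0.6},{"delta_pos":[-293,-3,-140],"yaw":-0.617},{"delta_pos":[-293,-3,-140],"yaw":-0.617},{"delta_pos":[-293,-3,-140],"yaw":-0.617},{"delta_pos":[-293,-3,-140],"yaw":-0.617}]';  python3 go.py .440 -.035 .135 1.657
python3 - <<'E'
from bench import robot
import cv2,pickle
for n in("wrist","top","scene"):
    s=robot.snapshot(n);pickle.dump(s,open(f"pics/{n}2.pkl","wb"));cv2.imwrite(f"pics/{n}2.png",s["image"][:,:,::-1])
E
```

```text
time: 5.9
tool_pos: [0.4403, -0.0333, 0.1358]
ee_rot: [-1.568, -0.001, 1.658]
wrist_force: [-0.0, 0.8, -3.2]
width: 0.0242
t 5.9 pos [ 0.4403 -0.0333  0.1358] yaw 1.6577 delta [-1.7  0.8  0.4] turn 0.0007 w 0.0242 F [-0.   0.8 -3.2]
```

View pics/wrist2.png

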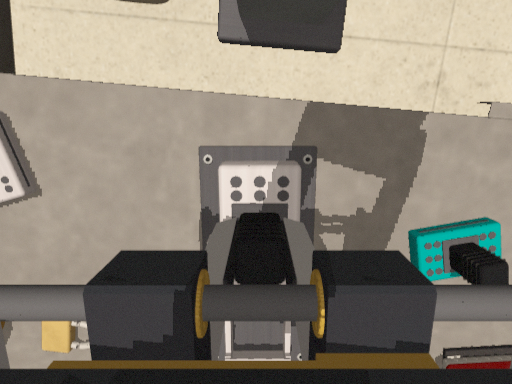

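View pics/top2.png

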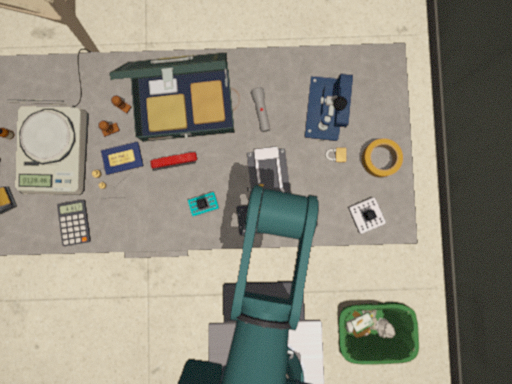

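View pics/scene2.png

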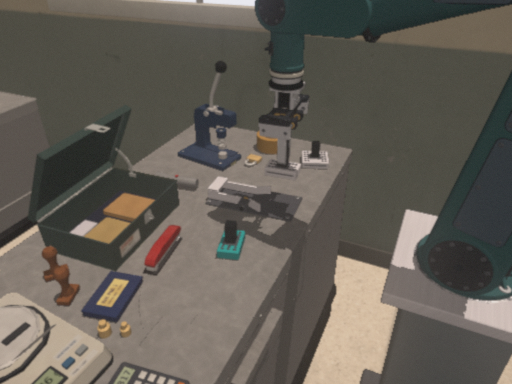

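The wrist view shows the dock's near plate end at (199,146) and (317,146), with the held magazine above it at (218..302,162). I'll measure both.

Run:
```python
from h import *
s=ld("wrist2")
crop(s,190,135,330,235,5,"w2c")
crop(s,190,310,330,365,5,"w2d")
```

```text
(no output)
```

View pics/w2c.png

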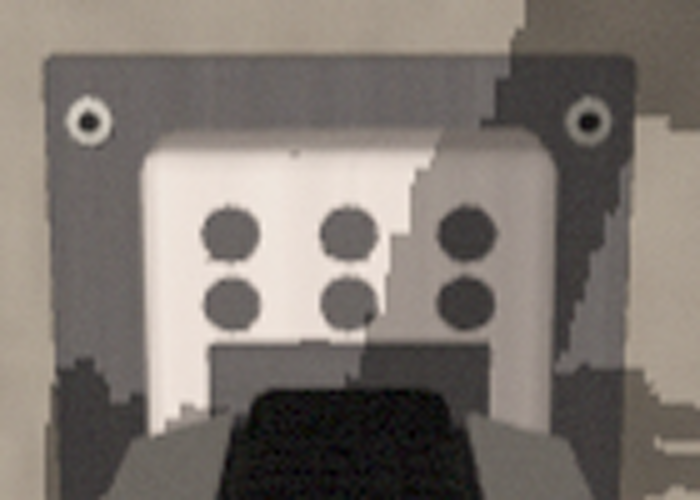

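View pics/w2d.png

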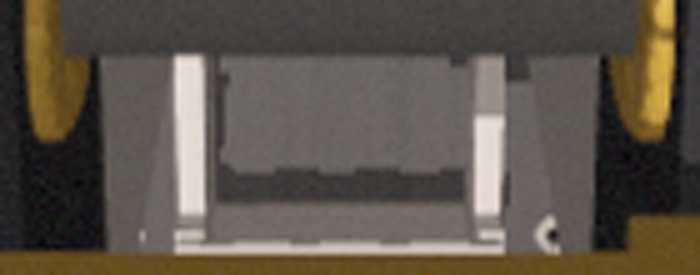

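Run:
```python
from h import *
s=ld("wrist2")
f=lambda a,o:np.array(a,float)/5+np.array(o)-.5
A=pix2w(s,f([(45,56),(636,56),(630,400),(51,400)],(190,135)),.005)
print("plate",A.round(4),np.linalg.norm(A[0]-A[1]), "mid near",A[:2].mean(0), "mid far",A[2:].mean(0))
B=pix2w(s,f([(88,122),(588,122)],(190,135)),.005);print("screws",B.round(4),B.mean(0))
C=pix2w(s,f([(143,155),(555,155),(551,430),(149,430)],(190,135)),.0124+.1112)
print("mag",C.round(4),np.linalg.norm(C[0]-C[1]),C[:2].mean(0),C[2:].mean(0))
D=pix2w(s,f([(206,60),(474,60),(207,213),(474,213)],(190,310)),.027)
print("rails",D.round(4),D[:2].mean(0),D[2:].mean(0),np.linalg.norm(D[0]-D[1]),np.linalg.norm(D[2]-D[3]))
q=D[2:].mean(0)-A[:2].mean(0);print("axis yaw",np.arctan2(q[1],q[0]))
q=A[0]-A[1];print(np.arctan2(-q[0]*1,q[1])) ; q=C[1]-C[0];print("mag yaw",np.arctan2(-q[0],q[1]))
n=A[:2].mean(0);print("dock from plate, yaw .0865",n[:2]+.18*np.array([np.cos(.0865),np.sin(.0865)]))
```

```text
plate [[ 0.4057 -0.0928  0.005 ]
 [ 0.3961  0.0178  0.005 ]
 [ 0.463   0.0251  0.005 ]
 [ 0.4729 -0.0885  0.005 ]] 0.1109646642020859 mid near [ 0.40088328 -0.0374794   0.005     ] mid far [ 0.46797448 -0.03169301  0.005     ]
screws [[ 0.4174 -0.0841  0.005 ]
 [ 0.4092  0.0103  0.005 ]] [ 0.41330215 -0.03688729  0.005     ]
mag [[ 0.4042 -0.06    0.1236]
 [ 0.4    -0.0117  0.1236]
 [ 0.4337 -0.0083  0.1236]
 [ 0.438  -0.0573  0.1236]] 0.048480618349861615 [ 0.40212745 -0.03589292  0.1236    ] [ 0.43587231 -0.03282012  0.1236    ]
rails [[ 0.5739 -0.0493  0.027 ]
 [ 0.5693  0.0037  0.027 ]
 [ 0.6089 -0.0467  0.027 ]
 [ 0.6042  0.0074  0.027 ]] [ 0.57156928 -0.02277939  0.027     ] [ 0.60654523 -0.01966354  0.027     ] 0.053157622618386476 0.054252407150241815
axis yaw 0.08641118903540321
-3.0544374301391084
mag yaw 0.08707891527198032
dock from plate, yaw .0865 [ 0.5802103  -0.02192881]
```

The dock axis runs through (0.580, -0.0222) with yaw 0.0865. The held magazine is aligned in yaw and sits about 1 mm towards +y. I'll lower it onto the bare plate.

```bash
python3 go.py .4405 -.0345 .0405 1.6573;python3 -m handwheel '[{"delta_pos":[-1,40,0],"yaw":0},{"delta_pos":[-1,75,0],"yaw":0},{"delta_pos":[-1,90,0],"yaw":0},{"delta_pos":[-1,94,0],"yaw":0},{"delta_pos":[-1,95,0],"yaw":0},{"delta_pos":[-1,95,0],"yaw":0},{"delta_pos":[-1,95,0],"yaw":0}]';python3 go.py .4405 -.0345 .0395 1.6573
```

```text
t 6.05 pos [ 0.4409 -0.033   0.1367] yaw 1.6591 delta [-1.5 96.2  0.4] turn 0.0018 w 0.0237 F [-0.  -0.  -3.4]
time: 6.75
tool_pos: [0.4424, -0.0353, 0.0438]
ee_rot: [-1.574, 0.001, 1.657]
wrist_force: [-0.0, 0.1, -3.5]
width: 0.0238
t 6.75 pos [ 0.4424 -0.0353  0.0438] yaw 1.6574 delta [1.  4.3 1.8] turn 0.0001 w 0.0238 F [-0.   0.1 -3.5]
```

```bash
python3 -m handwheel '[{"delta_pos":[0,2,0],"yaw":0},{"delta_pos":[0,3,0],"yaw":0},{"delta_pos":[0,3,0],"yaw":0},{"delta_pos":[0,3,0],"yaw":0}]';python3 go.py .4405 -.0345 .0395 1.6573
```

```text
time: 7.15
tool_pos: [0.4411, -0.0353, 0.0393]
ee_rot: [-1.571, 0.0, 1.657]
wrist_force: [0.7, -0.4, -2.8]
width: 0.024
t 7.15 pos [ 0.4411 -0.0353  0.0393] yaw 1.6569 delta [ 0.8 -0.2  0.5] turn -0.0004 w 0.024 F [ 0.7 -0.4 -2.8]
```

```bash
python3 -m handwheel '[{"delta_pos":[0.5,1,0],"yaw":0},{"delta_pos":[0.5,1,0],"yaw":0},{"delta_pos":[0.5,1,-10],"yaw":0},{"delta_pos":[0.5,1,-20],"yaw":0},{"delta_pos":[0.5,1,-30],"yaw":0},{"delta_pos":[0.5,1,-40],"yaw":0},{"delta_pos":[0.5,1,-40],"yaw":0},{"delta_pos":[0.5,1,-40],"yaw":0}]';python3 go.py .580 -.0222 .039 1.6573
python3 - <<'E'
from bench import robot
import cv2,pickle
for n in("scene",):
    s=robot.snapshot(n);pickle.dump(s,open(f"pics/{n}3.pkl","wb"));cv2.imwrite(f"pics/{n}3.png",cv2.resize(s["image"][150:240,180:340,::-1],None,fx=5,fy=5,interpolation=cv2.INTER_CUBIC))
E
```

```text
time: 7.95
tool_pos: [0.4835, -0.0313, 0.0393]
ee_rot: [-1.576, 0.001, 1.657]
wrist_force: [2.2, 0.3, 3.9]
width: 0.0234
t 7.95 pos [ 0.4835 -0.0313  0.0393] yaw 1.6570 delta [  0.8   0.8 -97. ] turn -0.0003 w 0.0234 F [2.2 0.3 3.9]
```

View pics/scene3.png

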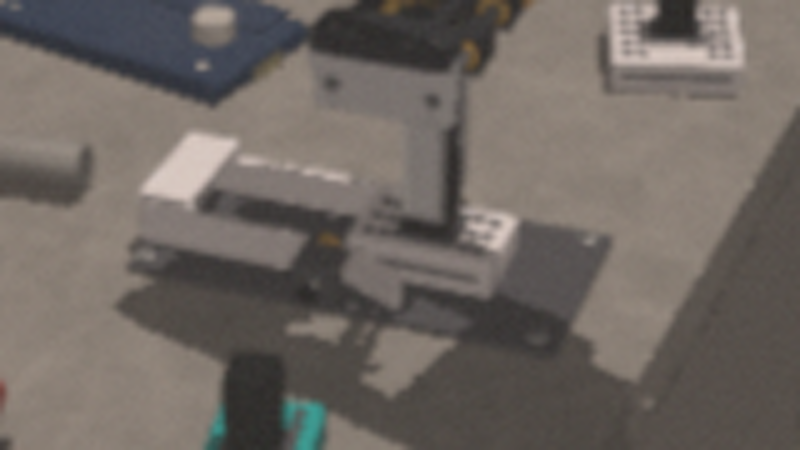

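The magazine is in the flare, flat on the plate, at the bolt's bevel. Sliding on.

```bash
python3 -m handwheel '[{"delta_pos":[0,0,-6],"yaw":0},{"delta_pos":[0,0,-12],"yaw":0},{"delta_pos":[0,0,-18],"yaw":0},{"delta_pos":[0,0,-24],"yaw":0},{"delta_pos":[0,0,-30],"yaw":0},{"delta_pos":[0,0,-36],"yaw":0},{"delta_pos":[0,0,-42],"yaw":0},{"delta_pos":[0,0,-48],"yaw":0},{"delta_pos":[0,0,-48],"yaw":0}]';python3 go.py .580 -.0222 .039 1.6573
python3 - <<'E'
from bench import robot
import cv2,pickle
for n in("scene",):
    s=robot.snapshot(n);pickle.dump(s,open(f"pics/{n}4.pkl","wb"));cv2.imwrite(f"pics/{n}4.png",cv2.resize(s["image"][150:240,180:340,::-1],None,fx=5,fy=5,interpolation=cv2.INTER_CUBIC))
E
```

```text
time: 8.9
tool_pos: [0.5289, -0.0288, 0.0392]
ee_rot: [-1.571, 0.003, 1.657]
wrist_force: [-1.7, -4.1, 7.0]
width: 0.0234
t 8.9 pos [ 0.5289 -0.0288  0.0392] yaw 1.6569 delta [  2.1   0.2 -51.5] turn -0.0004 w 0.0234 F [-1.7 -4.1  7. ]
```

View pics/scene4.png

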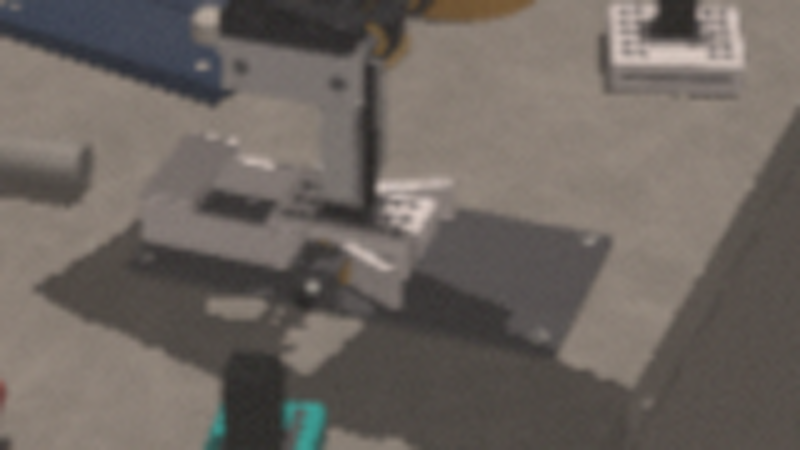

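The bolt is held back and the side force is about 4 N. Continuing, with a little less downward pressure.

```bash
python3 -m handwheel '[{"delta_pos":[0.5,-0.5,-6],"yaw":0},{"delta_pos":[0.5,-0.5,-12],"yaw":0},{"delta_pos":[0.5,-0.5,-18],"yaw":0},{"delta_pos":[0.5,-0.5,-24],"yaw":0},{"delta_pos":[0.5,-0.5,-30],"yaw":0},{"delta_pos":[0.5,-0.5,-36],"yaw":0},{"delta_pos":[0.5,-0.5,-42],"yaw":0},{"delta_pos":[0.5,-0.5,-45],"yaw":0},{"delta_pos":[0.5,-0.5,-45],"yaw":0}]';python3 go.py .580 -.0222 .039 1.6573
```

```text
time: 9.85
tool_pos: [0.5729, -0.0244, 0.0393]
ee_rot: [-1.569, 0.003, 1.657]
wrist_force: [-2.0, -4.2, 6.2]
width: 0.0242
t 9.85 pos [ 0.5729 -0.0244  0.0393] yaw 1.6571 delta [ 1.6  0.3 -7.2] turn -0.0002 w 0.0242 F [-2.  -4.2  6.2]
```

```bash
python3 -m handwheel '[{"delta_pos":[0.5,-0.5,-2],"yaw":0},{"delta_pos":[0.5,-0.5,-4],"yaw":0},{"delta_pos":[0.5,-0.5,-6],"yaw":0},{"delta_pos":[0.5,-0.5,-7],"yaw":0},{"delta_pos":[0.5,-0.5,-7],"yaw":0},{"delta_pos":[0.5,-0.5,-7],"yaw":0}]';python3 go.py .580 -.0222 .039 1.6573
python3 - <<'E'
from bench import robot
import cv2,pickle
for n in("scene",):
    s=robot.snapshot(n);pickle.dump(s,open(f"pics/{n}5.pkl","wb"));cv2.imwrite(f"pics/{n}5.png",cv2.resize(s["image"][150:240,180:340,::-1],None,fx=5,fy=5,interpolation=cv2.INTER_CUBIC))
E
```

```text
time: 10.45
tool_pos: [0.5802, -0.0217, 0.0392]
ee_rot: [-1.57, 0.0, 1.657]
wrist_force: [-2.6, -2.5, 5.6]
width: 0.0239
t 10.45 pos [ 0.5802 -0.0217  0.0392] yaw 1.6570 delta [-0.5  0.2  0.2] turn -0.0003 w 0.0239 F [-2.6 -2.5  5.6]
```

View pics/scene5.png

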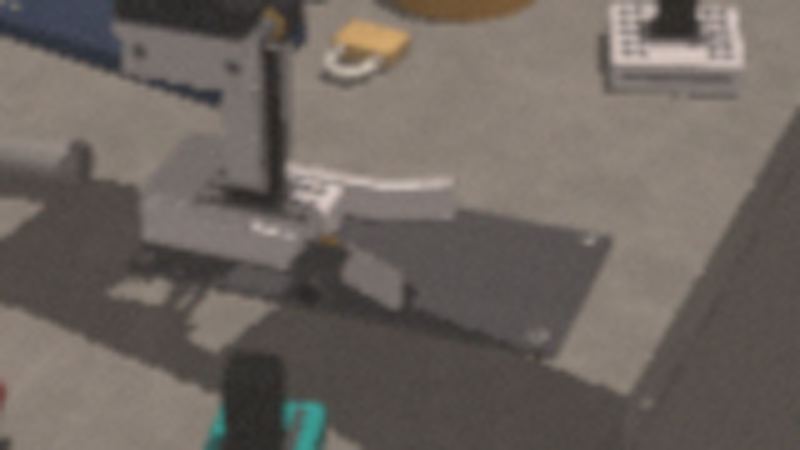

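The magazine is almost home, but I can't tell yet whether the bolt has snapped out. I'll push on gently until I feel the wall.

```bash
python3 -m handwheel '[{"delta_pos":[0,-0.5,-1],"yaw":0},{"delta_pos":[0,-0.5,-2],"yaw":0},{"delta_pos":[0,-0.5,-3],"yaw":0},{"delta_pos":[0,-0.5,-3],"yaw":0},{"delta_pos":[0,-0.5,-3],"yaw":0}]';python3 go.py .580 -.0222 .039 1.6573
python3 - <<'E'
from bench import robot
import cv2,pickle
for n in("scene","wrist"):
    s=robot.snapshot(n);pickle.dump(s,open(f"pics/{n}6.pkl","wb"))
    if n=="scene":cv2.imwrite(f"pics/{n}6.png",cv2.resize(s["image"][170:220,200:290,::-1],None,fx=8,fy=8,interpolation=cv2.INTER_CUBIC))
    else: cv2.imwrite(f"pics/{n}6.png",s["image"][:,:,::-1])
E
```

```text
time: 11.0
tool_pos: [0.5804, -0.0216, 0.0394]
ee_rot: [-1.564, -0.0, 1.657]
wrist_force: [-10.6, -1.8, 9.0]
width: 0.0237
t 11.0 pos [ 0.5804 -0.0216  0.0394] yaw 1.6569 delta [-0.5  0.4  0.5] turn -0.0004 w 0.0237 F [-10.6  -1.8   9. ]
```

View pics/scene6.png

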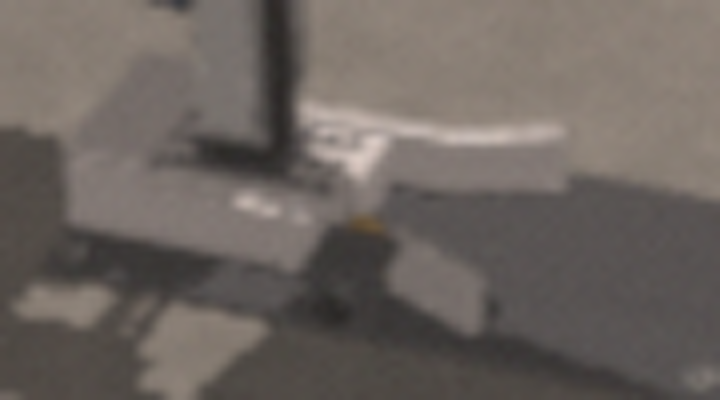

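View pics/wrist6.png

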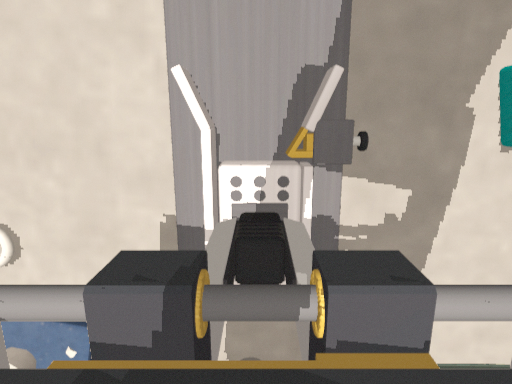

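The wrist view shows the brass bolt out in the channel at (290,155), behind the magazine's rear edge at row 162. The wall was also felt, at about 10 N. I'll relieve the push, open, and lift straight up.

```bash
python3 -m handwheel '[{"delta_pos":[0,-1,2],"yaw":0},{"delta_pos":[0,-1,2],"yaw":0}]'; python3 -m handwheel '[{"delta_pos":[0,0,0],"yaw":0},{"delta_pos":[0,0,0],"yaw":0},{"delta_pos":[0,0,0],"yaw":0},{"delta_pos":[0,0,0],"yaw":0},{"delta_pos":[0,0,0],"yaw":0},{"delta_pos":[0,0,0],"yaw":0},{"delta_pos":[0,0,0],"yaw":0},{"delta_pos":[0,0,0],"yaw":0}]' 0; python3 -m handwheel '[{"delta_pos":[0,-10,0],"yaw":0},{"delta_pos":[0,-30,0],"yaw":0},{"delta_pos":[0,-70,0],"yaw":0},{"delta_pos":[0,-110,0],"yaw":0},{"delta_pos":[0,-150,0],"yaw":0},{"delta_pos":[0,-150,0],"yaw":0},{"delta_pos":[0,-150,0],"yaw":0},{"delta_pos":[0,-150,0],"yaw":0}]'
python3 - <<'E'
from h import *
from bench import robot
for n in("top","wrist"):
    s=robot.snapshot(n);pickle.dump(s,open(f"pics/{n}7.pkl","wb"))
cv2.imwrite("pics/wrist7.png",ld("wrist7")["image"][:,:,::-1])
E
```

```text
time: 11.3
tool_pos: [0.5803, -0.0212, 0.0393]
ee_rot: [-1.568, -0.001, 1.657]
wrist_force: [-3.5, -0.1, -0.9]
width: 0.0241
time: 12.1
tool_pos: [0.5815, -0.0216, 0.0407]
ee_rot: [-1.571, 0.0, 1.657]
wrist_force: [0.1, -0.5, -0.2]
width: 0.0843
time: 12.9
tool_pos: [0.5807, -0.0215, 0.1894]
ee_rot: [-1.568, -0.0, 1.657]
wrist_force: [-0.3, -0.7, -0.1]
width: 0.0938
```

View pics/wrist7.png

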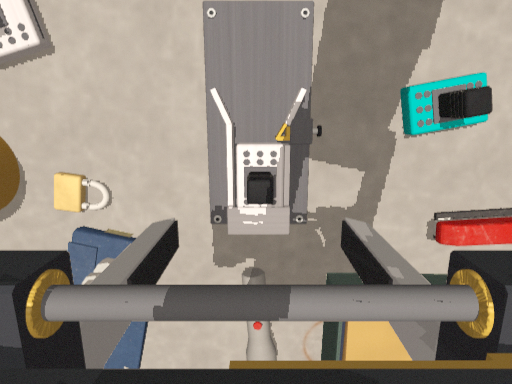

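The wrist view shows the magazine under the bridge with the bolt at (283,132), behind its rear edge at row ~143. One numeric check against the dock corners in the same image.

Run:
```python
from h import *
s=ld("wrist7")
xd=[.580,-.0222,.0865];c,sn=np.cos(xd[2]),np.sin(xd[2])
def pr(M):
    M=np.array(M,float);return w2pix(s,np.c_[xd[0]+c*M[:,0]-sn*M[:,1],xd[1]+sn*M[:,0]+c*M[:,1],M[:,2]])
crop(s,195,80,325,240,5,"w7p",pr([(-.04,.025,.027),(-.04,-.025,.027),(-.0425,.018,.027),(.012,.012,.075),(.012,-.012,.075),(-.012,.012,.075),(-.012,-.012,.075),(-.095,.043,.027),(-.06,.027,.027),(-.095,-.043,.027),(-.06,-.027,.027),(.026,.031,.037),(.026,-.031,.037)]))
```

```text
(no output)
```

View pics/w7p.png

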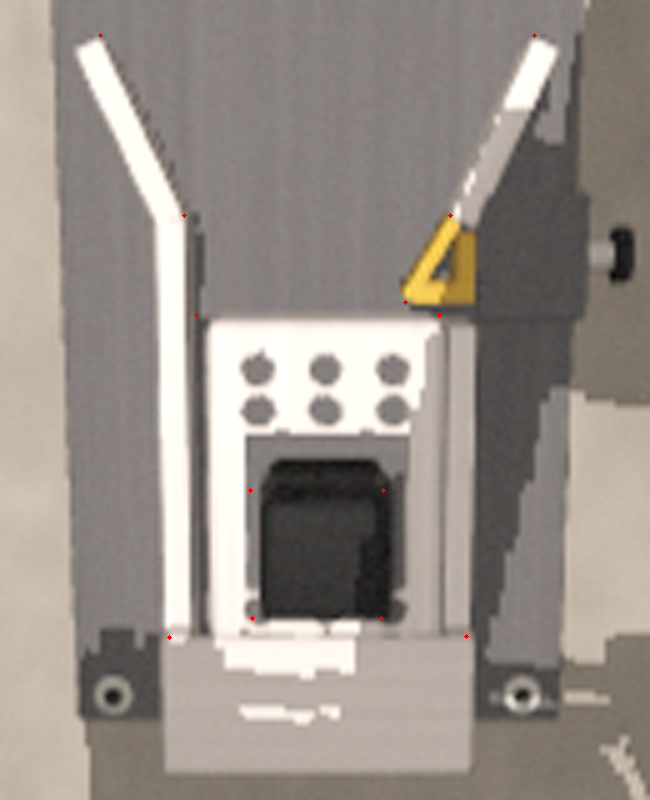

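The bolt tip lies exactly on its fully-out position. The magazine is about 1 mm further in and less than 2 mm to +y of nominal, within tolerance, and the gripper is clear. Handing in.

```bash
python3 -c "
from bench import robot
print(robot.close_job())"
```

```text
the job is handed in; nothing more can be done
None
```

The narrow magazine is fully home in the dock, the spring bolt is out behind it, and the job is handed in; no verdict was reported. I gripped it by its post, set it on the bare plate and slid it in past the bolt. It stopped on the end wall at about 10 N; I then let go and lifted clear.

- **Seating:** the last wrist image puts the magazine about 1 mm further in and under 2 mm to +y of nominal. The limit is 6 mm.
- **Bolt:** it showed pushed back while the magazine passed. Its tip now lies on its predicted fully-out position.
- **Gripper:** it is open with the fingertips about 0.19 m above the worktop, and the force reads about zero.
- **Time:** the move took about 13 s of the 38 s allowed.
- **Left alone:** I did not go near the wide magazine or the turquoise look-alike, but I did not re-measure either one at the end.
- **Disagreements:** no check failed. TCP readings scattered by 1–2 mm, and the camera estimates of the dock's position agreed to within about 1 mm.

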